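# Tip a sharpening stone flat and clamp it in its holder

## Task

The sharpening stone is standing on its narrow long side on the wooden holder: push it over gently, without picking it up, so that it lies flat on the board with its grey face up. Then push it back flush against the low rail along the far edge of the board, and only after that push the blue jaw home so that the stone is clamped end to end between the jaw and the fixed end stop. Leave the two chisels in front of the holder and the jar beside it where they are.

Things in the scene. Friction and masses are not known exactly. Their poses are not given: they have to be found in the camera images.
- stone: sharpening stone 48 x 150 x 24 mm (own x, y, z), 0.3-0.6 kg, one broad face grey, the other tan. Origin: centre of the tan face; +z points out of the grey face. It starts on its narrow long side on the board, x up, grey face to the board's front edge. Pushed high on the grey face it pivots on the tan lower edge, falls by itself past 27 deg and lies grey up, x toward the rail.
- holder: fixed wooden board 140 x 315 mm, top 16 mm above the table; origin on the table (board x -70..70, y -170..145 mm). +x points to the aluminium back rail (11 mm high, inner face x = +50, y -80..105 mm). At the +y end the fixed aluminium end stop (16 mm high, inner face y = +105, x -12..48 mm), at the -y end the blue jaw.
- seat (a point): point on the board's top face where the clamped stone's origin comes to lie (stone flush with the rail and against the end stop, axes parallel to the holder's). Holder frame: x +26, y +30, z +16 mm. Axes as the holder's.
- jaw (a joint): travel of the blue jaw along the holder's +y, m: 0 fully open (its face at holder y = -105 mm), 0.060 when it clamps the stone on the end stop, limit 0.068. Stays where left; friction about 2.5 N, plus 3 to 6 N to slide the stone. Block 60 x 30 mm, 16.5 mm high, centred at holder x = +18 mm.
- jaw_tab (a point): centre of the rear (-y) face of the jaw's upright blue thumb tab, 30 mm above the board; moves with the jaw. Tab 36 mm wide (x), 12 mm thick, 15 to 45 mm above the board; the block below stands out 4 mm farther back. Push here along the holder's +y.
- flat_chisel: steel flat chisel 23 x 162 x 16 mm lying on the table in front of the holder; origin under its middle, length along y. To be left alone.
- claw_chisel: steel claw chisel 22 x 166 x 14 mm lying in front of the flat one; origin under its middle, length along y. To be left alone.
- jar: glass jar with screw lid, 60 mm across, 81 mm high, beyond the fixed stop end of the holder; origin under its middle. To be left alone.

How it is judged (in metres and radians):
On the way, in this order (a step that is already met when the one before it is completed fails the run):
1. the stone lies flat on the board, grey face up, against the back rail (within 4 mm), with the jaw still at least 10 mm from home (angle between stone's own z axis and vertical below 0.08 rad and x of stone in the frame of seat above -0.004 m and value of joint jaw below 0.05 m), for 0.2 s.
2. the jaw is pushed home (value of joint jaw above 0.057 m), for 0.2 s.
At the end, for the whole second after the job is handed in: The stone lies at rest flat on the board with the grey face up (within 0.08 rad), flush with the back rail (within 4 mm) and square to it (within 0.05 rad), its end within 3 mm of the fixed stop, and the blue jaw is closed on its other end (jaw travel above 57 mm) (angle between stone's own z axis and vertical below 0.08 rad and x of stone in the frame of seat between -0.004 and 0.004 m and y of stone in the frame of seat between -0.003 and 0.003 m and z of stone in the frame of seat below 0.004 m and angle between the y axis of stone and the y axis of holder, either way round below 0.05 rad and value of joint jaw above 0.057 m and linear speed of stone below 0.01 m/s); the robot touches nothing.
It fails at once if the stone is picked up from the board instead of tipped (height (world z) of stone above 0.055 m).
It fails at once if the stone is knocked off the board (height (world z) of stone below 0.008 m).
It fails at once if the stone is struck or pressed roughly (more than 50 N from the fingers) (contact force between the fingers and stone above 50 N).
It fails at once if one of the two chisels or the jar is moved more than 30 mm (distance of any of flat_chisel, claw_chisel, jar from where it was at the start of the episode above 0.03 m).
It also fails if it takes over 51 s, if anything falls off the work surface, if the arm or the gripper's body presses on something with over 40 N, if the wrist force passes 120 N, or if a joint passes its speed limit or range.

## Robot

A 6-joint arm with a two-finger parallel gripper is mounted at the origin on a cart in front of the work surface, level with it; the furniture and walls round the work are solid. World frame = base frame: x ahead of the robot, y to its left, z up, the work surface at z = 0. Lengths are in m, angles in degrees, forces in N, time in s.
With the tool pointing down it reaches from about 0.35 to 0.875 m from the base axis. Payload 4.2 kg.
Tool frame: the origin (TCP) lies on the front face of the gripper's body, between the roots of the fingers; the fingertips stand 70 mm ahead of it and the grasp point (between the pads) lies 51 mm ahead of it; z points along the fingers, y is the line along which they close (so a half turn about z gives the same grasp; the last joint's range is limited). The gripper opens to 87 mm and grips with 3 to 60 N. Pads are 19 mm wide; open, the fingers measure 117 mm over their backs; the gripper's body (75 mm by 190 mm) begins 51 mm behind the grasp point.
Start: joints at [-48.61, 22.042, 0.453, 0, -68.411, -14.817], TCP at [0.28, -0.559, 0.292] pointing down, gripper open.
Joint ranges: [-179.83, 179.83], [-69.29, 118.12], [-61.27, 80.66], [-181.25, 117.63], [-171.15, -9.14], [-177.46, 177.46]. Speed limits (degrees/s): [159.86, 159.86, 180, 180, 180, 180].

## Interface

Orientations are given as a 3x3 rotation matrix whose columns are the frame's x, y, z axes.
In Python, from station import r gives the robot as it stands.
- The arm moves only by the shell command python3 -m pendant 'ROWS' [OPENING]. ROWS is JSON, a list of rows, each a list of 2 entries, a list of its own where there are three numbers: the shift along the tool's x, y, z in mm, then the turn, a rotation vector about the tool's x, y, z in rad. A call has 1 to 10 rows; each row is the pose to reach, as a shift and turn from the pose commanded when the call began, along the tool's axes at that moment; what a row does not reach only later rows make up. A row lasts 1/10 s, in which the tool goes at most 50 mm and 8.59 degrees, less where a joint would pass 70% of its speed; a pose out of reach is approached as far as the arm can. A call with a gripper value outside its range is refused whole. OPENING is the opening, from 0 (shut) to 1 (fully open), set as the call begins (- or left out, the last holds). The fingers move at their own pace and stop on an object; the grip force is fixed at half the most. Time passes only in rows, so rows that repeat a pose let the fingers close. It gives the time, the measured TCP pose, the force, the opening and the grip force at its end, in the units of the state.
- r.sense(): the state, without advancing time (a new reading comes with each control period).
- r.capture(name): name is "scene" or "top" or "wrist"; returns a dict with "frame" (384x512x3 uint8, red, green, blue), "vertical_fov" (degrees; the focal length in pixels is half the picture's height over the tangent of half this angle, whatever the lens; pixels are square), "cx", "cy" (the principal point, pixels), "rvec" (rotation vector, rad) and "tvec" (3), from world to camera coordinates, as OpenCV has them. Camera axes: x right, y down, z forward; pixel columns grow to the right and rows downward; lengths in m; the calibration is good to about 2 mm. A picture is of the moment at which its call begins. There is no depth.
- r.finish_job(): hands the job in; it is judged then, once.
The state is a dict: "time_s": time; "joints": joint angles; "joint_velocities": joint speeds; "effort": joint torques, N m; "tcp_pos": TCP position; "ee_rot": TCP orientation; "wrist_force": force on the tool from outside, world axes, zero at the start; "moment": the same for the moment, N m; "gripper_width": opening from 0.0 (shut) to 1.0 (fully open); "gripper_force": force on a finger pad.
Only numpy, scipy, OpenCV 4.12 (cv2) and the standard library are available. Lean on these libraries where they do the work, as an engineer would, in place of code of your own. Each camera call takes 0.05 s, during which the arm holds its last target. There are 200 camera calls.

## Working session

There is one attempt and no reset: what is moved stays moved. The work goes in short steps, Python scripts to look and compute and a shell command to move; the robot and the scene stay as the last step left them, time stands still between calls to the robot, and variables do not carry over. Pictures are saved under pics/ and viewed, at most 10 in all, crops included, and the job is handed in when it is done.

```bash
mkdir -p pics; ls; python3 - <<'E'
from station import r
import cv2,pickle
s=r.sense();print(s)
for n in("scene","top"):
    c=r.capture(n);pickle.dump(c,open(f"{n}0.pkl","wb"));cv2.imwrite(f"pics/{n}0.png",c["frame"][...,::-1]);print({k:v for k,v in c.items() if k!="frame"})
E
```

```text
pics
{'time_s': 0.0, 'joints': array([-4.86078854e+01,  2.20908125e+01,  3.79850071e-01, -3.08722249e-02,
       -6.84094548e+01, -1.48161036e+01]), 'joint_velocities': array([ 0.02374226, -0.00982451,  0.00179875,  0.03211338, -0.08447738,
       -0.05571139]), 'effort': array([ 2.27849465e-03, -3.90671146e+01,  1.87404603e+01,  4.21973214e+00,
        1.10181549e-02, -1.63366403e-04]), 'tcp_pos': array([ 0.27944051, -0.55855019,  0.29115449]), 'ee_rot': array([[-8.94430524e-01, -4.47205780e-01, -1.01374942e-03],
       [-4.47206926e-01,  8.94428491e-01,  1.90792070e-03],
       [ 5.34931992e-05,  2.15985828e-03, -9.99997666e-01]]), 'wrist_force': array([0.2043207 , 0.14755669, 0.34177716]), 'moment': array([-0.00472216, -0.01664904, -0.01487851]), 'gripper_force': 0.0, 'gripper_width': 1.0003414892248574}
{'vertical_fov': 55.88529926551505, 'cx': 264.39866659818944, 'cy': 191.43471182138742, 'rvec': array([ 0.84675994, -2.52959691,  1.09078426]), 'tvec': array([0.56988398, 0.06117018, 0.85069276])}
{'vertical_fov': 51.39894464474353, 'cx': 254.71799226855742, 'cy': 194.9599025211962, 'rvec': array([ 2.11717375, -2.17072214,  0.13586647]), 'tvec': array([0.31520337, 0.4746209 , 0.82456948])}
```

View pics/scene0.png

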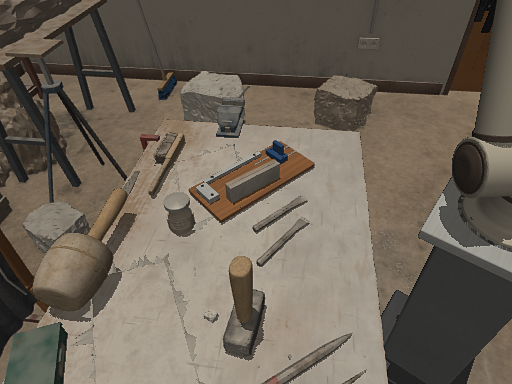

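View pics/top0.png

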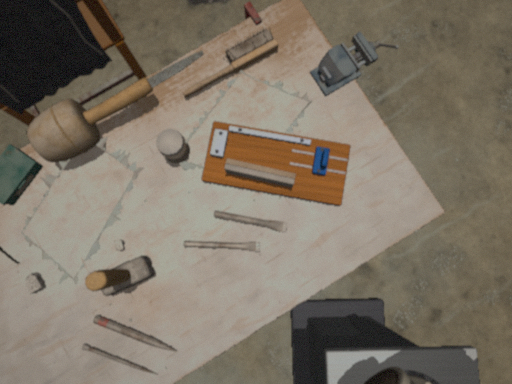

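The scene view shows the stone upright on the holder, with the blue jaw at its right end and the jar at the left. In the top view the board's corners are near (213,123), (350,156), (342,205) and (203,181), the jaw is at (321,160) and the stone runs from (226,166) to (293,181). The chisels are at (250,220) and (222,245), and the jar is at (172,143).

```bash
cat > h.py <<'E'
import numpy as np,cv2,pickle
def cam(c):
    f=192/np.tan(np.radians(c["vertical_fov"]/2));K=np.array([[f,0,c["cx"]],[0,f,c["cy"]],[0,0,1]])
    return K,cv2.Rodrigues(np.array(c["rvec"]))[0],np.array(c["tvec"])
def ray(c,uv,z):
    K,R,t=cam(c);uv=np.atleast_2d(uv).astype(float)
    d=np.c_[uv,np.ones(len(uv))]@np.linalg.inv(K).T@R;o=-R.T@t
    return o+d*((z-o[2])/d[:,2])[:,None]
def proj(c,P):
    K,R,t=cam(c);return cv2.projectPoints(np.atleast_2d(P).astype(float),np.array(c["rvec"]),t,K,None)[0][:,0]
def big(m):
    n,l,s,_=cv2.connectedComponentsWithStats(m.astype(np.uint8));i=1+np.argmax(s[1:,4]);return l==i
def holder(c):
    """board pose from orange mask: origin xy, unit x (to rail), unit y"""
    hsv=cv2.cvtColor(c["frame"],cv2.COLOR_RGB2HSV)
    m=big((hsv[...,0]>5)&(hsv[...,0]<18)&(hsv[...,1]>140)&(hsv[...,2]>90))
    m=m.astype(np.uint8);m=cv2.morphologyEx(m,cv2.MORPH_OPEN,np.ones((3,3)))
    cs=max(cv2.findContours(m,0,1)[0],key=cv2.contourArea)[:,0]
    p=ray(c,cs,0.016)[:,:2]
    rc=cv2.minAreaRect((p*1000).astype(np.float32));return rc,m
E
python3 - <<'E'
from h import *
for n in("top","scene"):
    c=pickle.load(open(n+"0.pkl","rb"));rc,m=holder(c);print(n,rc,m.sum());print(cv2.boxPoints(rc))
    hsv=cv2.cvtColor(c["frame"],cv2.COLOR_RGB2HSV)
    b=(hsv[...,0]>100)&(hsv[...,0]<125)&(hsv[...,1]>150)&(hsv[...,2]>60)
    x0,x1,y0,y1=(190,370,110,220) if n=="top" else (180,330,130,230)
    mm=np.zeros_like(b);mm[y0:y1,x0:x1]=1;b=big(b&mm);print("jaw",np.argwhere(b).mean(0)[::-1],b.sum())
    im=cv2.resize(c["frame"][y0:y1,x0:x1,::-1],None,fx=4,fy=4,interpolation=2);cv2.imwrite(f"pics/{n}0c.png",im)
E
```

```text
top ((556.7899169921875, 254.86447143554688), (309.449951171875, 136.86138916015625), 78.21810150146484) 5005
[[458.20813  117.3719  ]
 [592.18616   89.426605]
 [655.3717   392.35706 ]
 [521.3937   420.30234 ]]
jaw [320.29019608 160.30196078] 255
scene ((558.6072998046875, 252.5927276611328), (312.627197265625, 137.79248046875), 78.01402282714844) 1812
[[458.7511   113.99486 ]
 [593.5395    85.379166]
 [658.4635   391.1906  ]
 [523.6751   419.80627 ]]
jaw [273.91071429 153.21428571] 56
```

View pics/top0c.png

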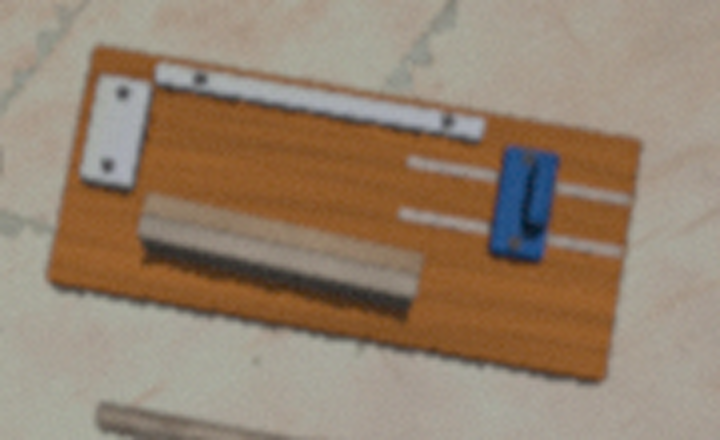

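The enlarged top view shows the rail at the far side, the end stop on the left and the jaw tab near (535,195). The stone's top narrow side, half tan and half grey, has crop corners near (148,195), (425,250), (412,298) and (140,240).

```bash
cat >> h.py <<'E'
O=np.array([.560,.2665,0]);a=np.radians(78.1);uy=np.array([np.cos(a),np.sin(a),0]);ux=np.array([uy[1],-uy[0],0])
def toH(P): d=np.atleast_2d(P)-O;return np.c_[d@ux,d@uy,d[:,2]]*1000
def fromH(p): p=np.atleast_2d(p)/1000;return O+p[:,:1]*ux+p[:,1:2]*uy+p[:,2:]*[0,0,1]
E
python3 - <<'E'
from h import *
c=pickle.load(open("top0.pkl","rb"));K,R,t=cam(c);print("cam",toH(-R.T@t))
q=lambda L:np.array(L)/4+[190,110]-.375
print("stone top",toH(ray(c,q([(148,195),(425,250),(412,298),(140,240)]),.064)).round(1))
print("rail inner ends z27",toH(ray(c,q([(155,85),(483,139)]),.027)).round(1),"exp x50 y105/-80")
print("stop inner z32",toH(ray(c,q([(151,85),(132,188)]),.032)).round(1),"exp y105 x48/-12")
print("tab top z61",toH(ray(c,q([(530,163),(548,168),(525,226),(544,232)]),.061)).round(1))
print("jaw block z32.5",toH(ray(c,q([(505,147),(557,151),(540,260),(490,252)]),.0325)).round(1),"exp x48/-12 y-105")
print("chisels z.015",toH(ray(c,[(216,213),(285,228),(185,244),(259,246)],.01)).round(0))
print("jar z81",toH(ray(c,[(170,140)],.081)).round(0))
print("seat,rot",fromH([[26,30,16],[-50,30,64],[18,-130,46]]))
E
```

```text
cam [[-197.97043812  -13.09529259  886.34334915]]
stone top [[-21.5  91.4  64. ]
 [-24.4 -57.2  64. ]
 [-50.7 -54.8  64. ]
 [-46.   90.9  64. ]]
rail inner ends z27 [[ 48.6 104.3  27. ]
 [ 50.7 -80.1  27. ]] exp x50 y105/-80
stop inner z32 [[ 46.7 105.8  32. ]
 [-12.4 104.8  32. ]] exp y105 x48/-12
tab top z61 [[  32.4 -104.    61. ]
 [  31.5 -113.8   61. ]
 [  -1.6 -106.9   61. ]
 [  -3.  -117.2   61. ]]
jaw block z32.5 [[  46.8  -92.3   32.5]
 [  49.7 -120.6   32.5]
 [ -12.  -121.1   32.5]
 [ -12.5  -93.7   32.5]] exp x48/-12 y-105
chisels z.015 [[-135.   98.   10.]
 [-140.  -58.   10.]
 [-214.  151.   10.]
 [-189.   -9.   10.]]
jar z81 [[ -8. 213.  81.]]
seat,rot [[0.59162736 0.29049396 0.016     ]
 [0.51726068 0.30616548 0.064     ]
 [0.55080662 0.13558216 0.046     ]]
```

```bash
cat > go.py <<'E'
import sys
from h import *
from station import r
from scipy.spatial.transform import Rotation as Ro
s=r.sense();R=np.array(s["ee_rot"]);p=np.array(s["tcp_pos"])
Rt=np.c_[-ux,uy,[0,0,-1]]
print("now H tip",(toH(p)[0]-[0,0,70]).round(1),"t",s["time_s"],"F",s["wrist_force"].round(1),"j6",s["joints"][5].round(0))
for A in sys.argv[1:]:
    T=fromH(np.array([float(v) for v in A.split(",")])+[0,0,70])[0]
    print(A,"shift",(R.T@(T-p)*1000).round(1),"turn",Ro.from_matrix(R.T@Rt).as_rotvec().round(3))
E
python3 go.py=-85 2>/dev/null; python3 go.py -- 2>/dev/null; python3 - <<'E'
import sys;sys.argv=["go","-85,17,140"];exec(open("go.py").read())
E
```

```text
now H tip [-104.4 -865.2  221.3] t 0.1 F [ 0.5 -0.1 -0.2] j6 -15.0
now H tip [-104.4 -865.2  221.3] t 0.1 F [ 0.5 -0.1 -0.2] j6 -15.0
-85,17,140 shift [-564.   678.5   82.5] turn [ 0.002 -0.001  0.671]
```

```bash
python3 -m pendant '[[[-282,339,0],[0,0,0.67]],[[-282,339,0],[0,0,0.67]],[[-282,339,0],[0,0,0.67]],[[-282,339,0],[0,0,0.67]],[[-564,678,0],[0,0,0.67]],[[-564,678,0],[0,0,0.67]],[[-564,678,0],[0,0,0.67]],[[-564,678,0],[0,0,0.67]],[[-564,678,0],[0,0,0.67]],[[-564,678,0],[0,0,0.67]]]' 1; python3 go.py "-85,17,140"
```

```text
time_s: 1.1
tcp_pos: [0.3909, -0.0817, 0.2924]
ee_rot: [[-0.979, 0.205, 0.0], [0.205, 0.979, 0.0], [-0.0, 0.0, -1.0]]
wrist_force: [0.6, 0.2, 0.1]
gripper_width: 1.0
gripper_force: 0.0
now H tip [ -93.6 -375.6  222.4] t 1.1 F [0.6 0.2 0.1] j6 -114.0
-85,17,140 shift [ -9.2 392.6  82.5] turn [0.    0.    0.001]
```

```bash
python3 -c "
from station import r;print(r.sense()['joints'].round(1))"
```

```text
[  11.8   -0.8  -28.5   -0.   -62.2 -113.6]
```

```bash
python3 -m pendant '[[[-9,45,10],[0,0,0]],[[-9,95,20],[0,0,0]],[[-9,140,35],[0,0,0]],[[-9,185,50],[0,0,0]],[[-9,230,60],[0,0,0]],[[-9,275,70],[0,0,0]],[[-9,320,80],[0,0,0]],[[-9,360,82],[0,0,0]],[[-9,385,82],[0,0,0]],[[-9,393,82],[0,0,0]]]' 1; python3 go.py "-85,17,48" "-70,17,48"; python3 - <<'E'
from h import *
from station import r
c=r.capture("wrist");pickle.dump(c,open("w1.pkl","wb"));cv2.imwrite("pics/w1.png",c["frame"][...,::-1])
E
```

```text
time_s: 2.1
tcp_pos: [0.4808, 0.3015, 0.2094]
ee_rot: [[-0.979, 0.203, -0.0], [0.203, 0.979, -0.001], [0.0, -0.001, -1.0]]
wrist_force: [-0.6, -0.5, 0.4]
gripper_width: 1.0
gripper_force: 0.0
now H tip [-84.8  17.9 139.4] t 2.1 F [-0.6 -0.5  0.4] j6 -150.0
-85,17,48 shift [ 0.2 -0.9 91.4] turn [-0.001 -0.     0.004]
-70,17,48 shift [-14.8  -0.9  91.4] turn [-0.001 -0.     0.004]
```

View pics/w1.png

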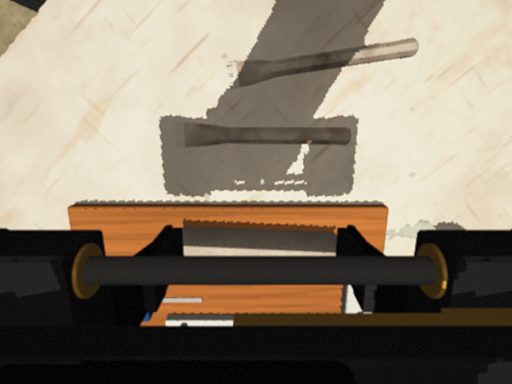

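The wrist view shows the stone's top from (183,225) to (338,235) between the open fingers' rows. The chisels lie well forward of it and everything is clear. I'll descend in front of the stone.

```bash
python3 -m pendant '[[[0,-1,40],[0,0,0.004]],[[0,-1,75],[0,0,0.004]],[[0,-1,83],[0,0,0.004]],[[-8,-1,83],[0,0,0.004]],[[-14,-1,83],[0,0,0.004]],[[-17,-1,83],[0,0,0.004]],[[-20,-1,83],[0,0,0.004]],[[-20,-1,83],[0,0,0.004]]]' 1; python3 go.py "-60,17,57"
```

```text
time_s: 2.95
tcp_pos: [0.5007, 0.2941, 0.1283]
ee_rot: [[-0.978, 0.209, 0.001], [0.209, 0.978, 0.001], [-0.001, 0.002, -1.0]]
wrist_force: [0.2, 0.5, -0.4]
gripper_width: 0.999
gripper_force: 0.0
now H tip [-63.8  14.8  58.3] t 2.95 F [ 0.2  0.5 -0.4] j6 -148.0
-60,17,57 shift [-3.8  2.2  1.3] turn [ 0.002  0.001 -0.003]
```

```bash
python3 -m pendant '[[[-2,0,0],[0,0,0]],[[-4,0,0],[0,0,0]],[[-6,0,0],[0,0,0]],[[-8,0,0],[0,0,0]],[[-10,0,0],[0,0,0]]]' 1;  python3 -m pendant '[[[-2,0,0],[0,0,0]],[[-4,0,0],[0,0,0]],[[-6,0,0],[0,0,0]]]' 1; python3 go.py "-50,17,57"; python3 - <<'E'
from h import *
from station import r
c=r.capture("scene");pickle.dump(c,open("s1.pkl","wb"));cv2.imwrite("pics/s1.png",cv2.resize(c["frame"][130:230,180:330,::-1],None,fx=4,fy=4,interpolation=2))
E
```

```text
time_s: 3.45
tcp_pos: [0.5096, 0.2919, 0.1273]
ee_rot: [[-0.978, 0.209, -0.001], [0.209, 0.978, -0.0], [0.001, -0.0, -1.0]]
wrist_force: [-1.0, 0.1, 1.5]
gripper_width: 1.001
gripper_force: 0.8
time_s: 3.75
tcp_pos: [0.5158, 0.2907, 0.1274]
ee_rot: [[-0.978, 0.209, 0.0], [0.209, 0.978, 0.0], [-0.0, 0.0, -1.0]]
wrist_force: [-1.7, 0.7, 0.6]
gripper_width: 0.998
gripper_force: 0.5
now H tip [-48.2  14.6  57.4] t 3.75 F [-1.7  0.7  0.6] j6 -147.0
-50,17,57 shift [1.8 2.4 0.4] turn [ 0.     0.    -0.002]
```

View pics/s1.png

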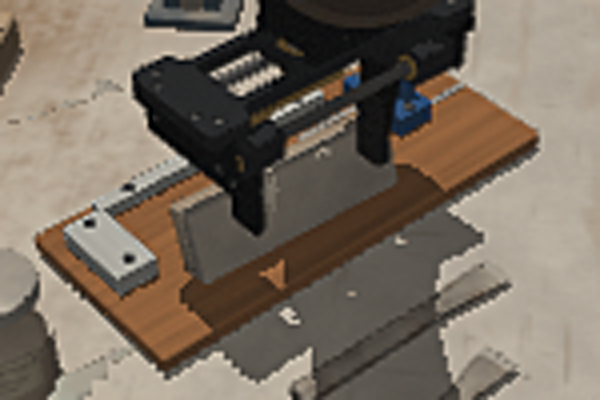

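The scene crop shows both fingers on the grey face (left finger near (250,220)) and the stone already tilting back. I'll continue gently.

```bash
python3 -m pendant '[[[-2,0,0],[0,0,0]],[[-4,0,0],[0,0,0]],[[-6,0,0],[0,0,0]],[[-8,0,0],[0,0,0]],[[-10,0,0],[0,0,0]],[[-12,0,0],[0,0,0]],[[-14,0,0],[0,0,0]],[[-14,0,0],[0,0,0]],[[-14,0,0],[0,0,0]],[[-14,0,0],[0,0,0]]]' 1; python3 go.py "-70,17,90"; python3 - <<'E'
from h import *
from station import r
c=r.capture("scene");pickle.dump(c,open("s2.pkl","wb"));cv2.imwrite("pics/s2.png",cv2.resize(c["frame"][130:230,180:330,::-1],None,fx=4,fy=4,interpolation=2))
E
```

```text
time_s: 4.8
tcp_pos: [0.5292, 0.2878, 0.1273]
ee_rot: [[-0.978, 0.209, -0.0], [0.209, 0.978, -0.0], [0.0, -0.0, -1.0]]
wrist_force: [1.0, 0.2, -0.6]
gripper_width: 0.997
gripper_force: 0.0
now H tip [-34.5  14.5  57.3] t 4.8 F [ 1.   0.2 -0.6] j6 -146.0
-70,17,90 shift [ 35.5   2.4 -32.7] turn [-0.    -0.    -0.002]
```

View pics/s2.png

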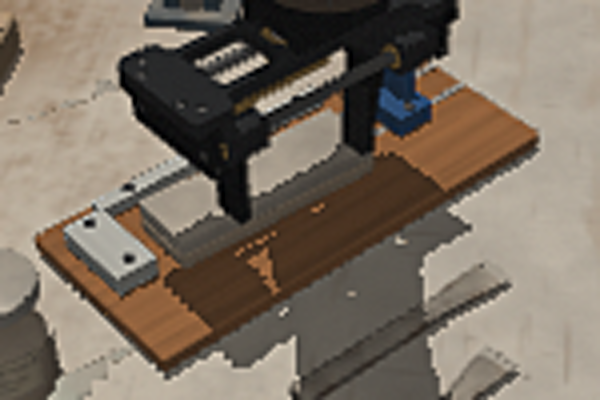

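The stone has fallen flat with its front side along (180,255) to (370,160). Next I back off, lower the fingers and push it to the rail.

```bash
python3 -m pendant '[[[20,1,0],[0,0,0]],[[28,2,8],[0,0,0]],[[28,2,25],[0,0,0]],[[28,2,33],[0,0,0]],[[28,2,33],[0,0,0]],[[20,2,33],[0,0,0]],[[16,2,33],[0,0,0]]]' 1; python3 go.py "-12,17,24"; python3 - <<'E'
from h import *
from station import r
c=r.capture("scene");pickle.dump(c,open("s3.pkl","wb"))
c=r.capture("top");pickle.dump(c,open("t3.pkl","wb"));cv2.imwrite("pics/t3.png",cv2.resize(c["frame"][110:220,190:370,::-1],None,fx=4,fy=4,interpolation=2))
E
```

```text
time_s: 5.55
tcp_pos: [0.5153, 0.2934, 0.095]
ee_rot: [[-0.978, 0.209, 0.001], [0.209, 0.978, 0.001], [-0.001, 0.001, -1.0]]
wrist_force: [-0.9, 1.2, 0.4]
gripper_width: 0.997
gripper_force: 0.0
now H tip [-49.3  17.1  25. ] t 5.55 F [-0.9  1.2  0.4] j6 -147.0
-12,17,24 shift [-37.3   0.    1. ] turn [ 0.001  0.001 -0.002]
```

View pics/t3.png

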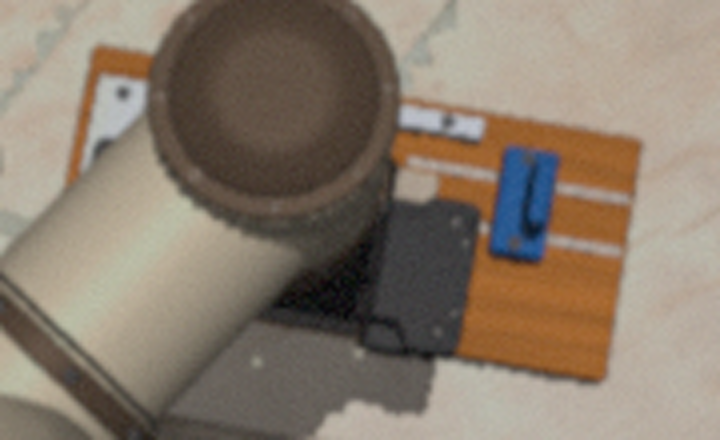

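The arm hides most of the stone from the top camera; only its back corner shows, near (430,175), and the jaw is untouched. I'll push toward the rail and stop just short of contact.

```bash
python3 -m pendant '[[[-6,0,1],[0,0,0]],[[-11,0,1],[0,0,0]],[[-15,0,1],[0,0,0]],[[-19,0,1],[0,0,0]],[[-23,0,1],[0,0,0]],[[-26,0,1],[0,0,0]],[[-29,0,1],[0,0,0]],[[-32,0,1],[0,0,0]],[[-35,0,1],[0,0,0]],[[-36,0,1],[0,0,0]]]' 1; python3 go.py "-8,17,24"; python3 -m pendant '[[[-1,0,0],[0,0,0]],[[-2,0,0],[0,0,0]],[[-2,0,0],[0,0,0]]]' 1;python3 -m pendant '[[[-1,0,0],[0,0,0]],[[-2,0,0],[0,0,0]],[[-2,0,0],[0,0,0]]]' 1;python3 go.py "-8,17,24"
```

```text
time_s: 6.65
tcp_pos: [0.5495, 0.2855, 0.0932]
ee_rot: [[-0.978, 0.209, 0.0], [0.209, 0.978, 0.0], [-0.0, 0.0, -1.0]]
wrist_force: [-2.8, 0.8, -0.2]
gripper_width: 0.998
gripper_force: 1.1
now H tip [-14.2  16.5  23.2] t 6.65 F [-2.8  0.8 -0.2] j6 -144.0
-8,17,24 shift [-6.2  0.5 -0.8] turn [ 0.     0.    -0.003]
time_s: 6.95
tcp_pos: [0.5513, 0.2851, 0.0932]
ee_rot: [[-0.978, 0.209, 0.0], [0.209, 0.978, -0.0], [-0.0, 0.0, -1.0]]
wrist_force: [-0.9, -0.1, -0.8]
gripper_width: 0.998
gripper_force: 0.6
time_s: 7.25
tcp_pos: [0.5533, 0.2847, 0.0933]
ee_rot: [[-0.978, 0.209, 0.0], [0.209, 0.978, -0.0], [-0.0, 0.0, -1.0]]
wrist_force: [-1.2, 0.4, -1.2]
gripper_width: 1.004
gripper_force: 0.6
now H tip [-10.3  16.4  23.3] t 7.25 F [-1.2  0.4 -1.2] j6 -144.0
-8,17,24 shift [-2.3  0.6 -0.7] turn [ 0.     0.    -0.003]
```

```bash
for i in 1 ; do python3 -m pendant '[[[-1,0,0],[0,0,0]],[[-1,0,0],[0,0,0]]]' 1|grep -E "wrist|tcp"; python3 -m pendant '[[[-1,0,0],[0,0,0]],[[-1,0,0],[0,0,0]]]' 1|grep -E "wrist|tcp"; python3 -m pendant '[[[-1,0,0],[0,0,0]],[[-1,0,0],[0,0,0]]]' 1|grep -E "wrist|tcp"; done; python3 go.py "-8,17,24"
```

```text
tcp_pos: [0.5542, 0.2845, 0.0933]
wrist_force: [-1.0, -0.3, -0.8]
tcp_pos: [0.5552, 0.2843, 0.0933]
wrist_force: [-1.1, 1.2, -0.7]
tcp_pos: [0.5562, 0.2841, 0.0934]
wrist_force: [-1.5, -0.0, -1.9]
now H tip [-7.4 16.5 23.4] t 7.85 F [-1.5 -0.  -1.9] j6 -144.0
-8,17,24 shift [ 0.6  0.5 -0.6] turn [ 0.     0.    -0.003]
```

```bash
python3 -m pendant '[[[-1,0,0],[0,0,0]],[[-1,0,0],[0,0,0]]]' 1|grep -E "wrist|tcp"; python3 -m pendant '[[[-1,0,0],[0,0,0]],[[-1,0,0],[0,0,0]]]' 1|grep -E "wrist|tcp"; python3 go.py "-8,17,24"; python3 - <<'E'
from h import *
from station import r
c=r.capture("scene");pickle.dump(c,open("s4.pkl","wb"));cv2.imwrite("pics/s4.png",cv2.resize(c["frame"][130:230,180:330,::-1],None,fx=5,fy=5,interpolation=2))
E
```

```text
tcp_pos: [0.5565, 0.284, 0.0934]
wrist_force: [-4.0, 1.9, 1.8]
tcp_pos: [0.5567, 0.2839, 0.0934]
wrist_force: [-7.4, 2.3, 2.6]
now H tip [-6.8 16.3 23.4] t 8.25 F [-7.4  2.3  2.6] j6 -144.0
-8,17,24 shift [ 1.2  0.7 -0.6] turn [-0.001 -0.002 -0.001]
```

View pics/s4.png

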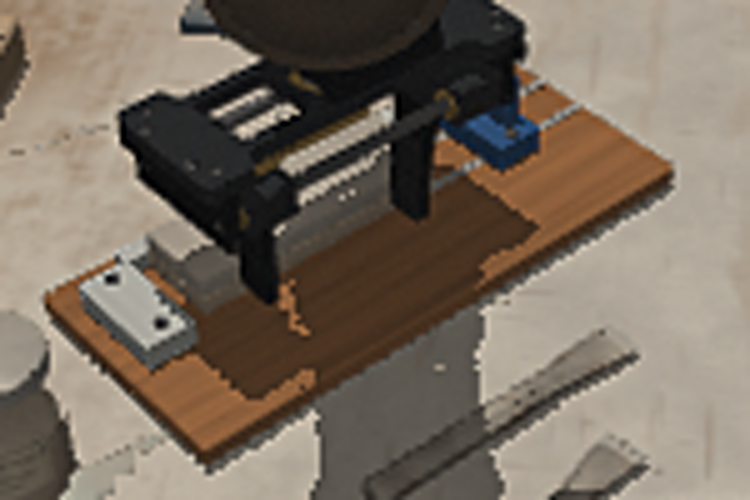

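Contact: the stone sits against the rail, and its left end is near (200,290), beside the end stop. I'll press slightly more to square it, then retreat.

```bash
python3 -m pendant '[[[-1,0,0],[0,0,0]],[[-2,0,0],[0,0,0]],[[-2,0,0],[0,0,0]],[[-2,0,0],[0,0,0]]]' 1|grep -E "wrist|tcp"; python3 go.py; python3 -m pendant '[[[5,0,0],[0,0,0]],[[25,0,-5],[0,0,0]],[[35,0,-40],[0,0,0]],[[35,-20,-90],[0,0,0]],[[35,-60,-110],[0,0,0]],[[35,-110,-110],[0,0,0]],[[10,-155,-110],[0,0,0]],[[-20,-165,-110],[0,0,0]],[[-20,-165,-110],[0,0,0]]]' 0; python3 go.py "18,-150,130" "18,-150,46"; python3 - <<'E'
from h import *
from station import r
c=r.capture("top");pickle.dump(c,open("t5.pkl","wb"));cv2.imwrite("pics/t5.png",cv2.resize(c["frame"][110:220,190:370,::-1],None,fx=4,fy=4,interpolation=2))
c=r.capture("scene");pickle.dump(c,open("s5.pkl","wb"))
E
```

```text
tcp_pos: [0.557, 0.2838, 0.0934]
wrist_force: [-12.8, 3.6, 5.8]
now H tip [-6.5 16.3 23.4] t 8.7 F [-12.8   3.6   5.8] j6 -144.0
time_s: 9.6
tcp_pos: [0.5483, 0.1154, 0.2045]
ee_rot: [[-0.977, 0.213, 0.005], [0.213, 0.977, 0.001], [-0.005, 0.002, -1.0]]
wrist_force: [0.3, 0.1, 0.1]
gripper_width: 0.265
gripper_force: 0.0
now H tip [  19.7 -150.2  134.5] t 9.6 F [0.3 0.1 0.1] j6 -131.0
18,-150,130 shift [1.7 0.2 4.5] turn [ 0.002  0.005 -0.007]
18,-150,46 shift [ 2.1  0.1 88.5] turn [ 0.002  0.005 -0.007]
```

View pics/t5.png

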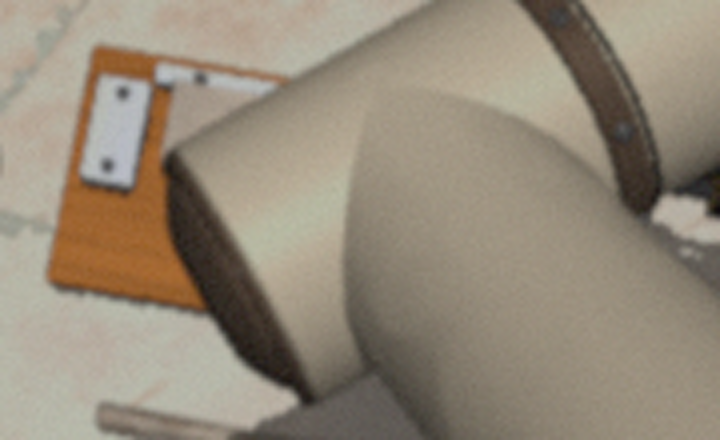

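The stone is against the rail at crop (170,85), with a small gap to the end stop. The arm hides the rest, so the force readings will guide the jaw push.

```bash
python3 -m pendant '[[[2,0,4],[0,0,-0.006]],[[2,0,4],[0,0,-0.006]],[[2,0,4],[0,0,-0.006]],[[2,0,4],[0,0,-0.006]],[[2,0,40],[0,0,-0.006]],[[2,0,75],[0,0,-0.006]],[[2,0,92],[0,0,-0.006]],[[2,0,96],[0,0,-0.006]],[[2,0,96],[0,0,-0.006]]]' 0; python3 go.py "18,-86,38";python3 - <<'E'
from h import *
from station import r
c=r.capture("scene");pickle.dump(c,open("s6.pkl","wb"));cv2.imwrite("pics/s6.png",cv2.resize(c["frame"][130:230,180:330,::-1],None,fx=5,fy=5,interpolation=2))
E
```

```text
time_s: 10.6
tcp_pos: [0.5433, 0.1184, 0.1072]
ee_rot: [[-0.979, 0.202, -0.0], [0.202, 0.979, -0.001], [0.0, -0.001, -1.0]]
wrist_force: [1.2, 0.3, 0.8]
gripper_width: 0.005
gripper_force: 0.0
now H tip [  14.2 -148.4   37.2] t 10.6 F [1.2 0.3 0.8] j6 -131.0
18,-86,38 shift [-4.1 62.3 -0.9] turn [-0.001 -0.     0.004]
```

View pics/s6.png

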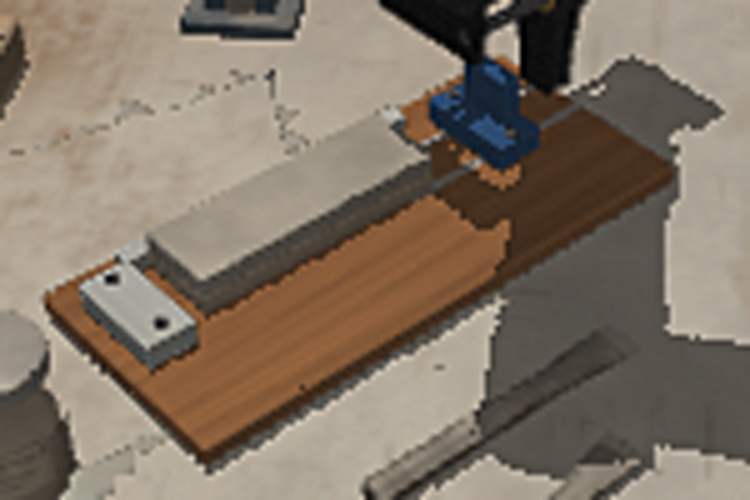

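The scene crop shows the stone lying flat with grey up, flush along the rail, its corners near (150,240) and (430,160). The jaw is still open and the fingers stand behind the tab, so I can push it.

```bash
python3 -m pendant '[[[-2,8,0],[0,0,0.004]],[[-4,14,0],[0,0,0.004]],[[-4,18,0],[0,0,0.004]],[[-4,22,0],[0,0,0.004]],[[-4,26,0],[0,0,0.004]],[[-4,30,0],[0,0,0.004]],[[-4,34,0],[0,0,0.004]],[[-4,38,0],[0,0,0.004]],[[-4,42,0],[0,0,0.004]],[[-4,46,0],[0,0,0.004]]]' 0; python3 go.py "18,-86,38"; python3 -m pendant '[[[0,2,0],[0,0,0]],[[0,4,0],[0,0,0]],[[0,6,0],[0,0,0]],[[0,6,0],[0,0,0]]]' 0|grep -E "tcp|wrist"; python3 -m pendant '[[[0,2,0],[0,0,0]],[[0,4,0],[0,0,0]],[[0,4,0],[0,0,0]]]' 0|grep -E "tcp|wrist"; python3 go.py "18,-86,38"
```

```text
time_s: 11.65
tcp_pos: [0.5565, 0.1627, 0.1074]
ee_rot: [[-0.978, 0.207, 0.0], [0.207, 0.978, -0.0], [-0.0, -0.0, -1.0]]
wrist_force: [-0.3, -2.9, 3.5]
gripper_width: 0.008
gripper_force: 1.7
now H tip [  18.  -102.3   37.4] t 11.65 F [-0.3 -2.9  3.5] j6 -134.0
18,-86,38 shift [-0.  16.3 -0.6] turn [-0.  0. -0.]
tcp_pos: [0.5576, 0.1686, 0.1072]
wrist_force: [0.7, -1.1, 0.8]
tcp_pos: [0.5582, 0.1717, 0.1071]
wrist_force: [0.5, -3.4, 2.4]
now H tip [ 17.8 -93.1  37.1] t 12.35 F [ 0.5 -3.4  2.4] j6 -135.0
18,-86,38 shift [-0.2  7.1 -0.9] turn [-0.001 -0.001 -0.   ]
```

```bash
for k in 1; do python3 -m pendant '[[[0,2,0],[0,0,0]],[[0,4,0],[0,0,0]],[[0,4,0],[0,0,0]]]' 0|grep -E "tcp|wrist"; python3 -m pendant '[[[0,1,0],[0,0,0]],[[0,2,0],[0,0,0]],[[0,2,0],[0,0,0]]]' 0|grep -E "tcp|wrist";python3 -m pendant '[[[0,1,0],[0,0,0]],[[0,2,0],[0,0,0]],[[0,2,0],[0,0,0]]]' 0|grep -E "tcp|wrist"; done; python3 go.py "18,-86,38"
```

```text
tcp_pos: [0.559, 0.1756, 0.1071]
wrist_force: [-0.1, -6.4, 2.9]
tcp_pos: [0.5594, 0.1775, 0.1072]
wrist_force: [0.1, -4.3, 1.6]
tcp_pos: [0.5598, 0.1794, 0.1071]
wrist_force: [0.9, -4.2, 2.6]
now H tip [ 17.8 -85.3  37.1] t 13.25 F [ 0.9 -4.2  2.6] j6 -136.0
18,-86,38 shift [-0.2 -0.7 -0.9] turn [-0.001 -0.001 -0.001]
```

```bash
for k in 1; do python3 -m pendant '[[[0,1,0],[0,0,0]],[[0,2,0],[0,0,0]],[[0,2,0],[0,0,0]]]' 0|grep -E "tcp|wrist"; python3 -m pendant '[[[0,1,0],[0,0,0]],[[0,2,0],[0,0,0]],[[0,2,0],[0,0,0]]]' 0|grep -E "tcp|wrist"; done; python3 go.py "18,-86,38"; python3 - <<'E'
from h import *
from station import r
c=r.capture("scene");pickle.dump(c,open("s7.pkl","wb"))
E
```

```text
tcp_pos: [0.5602, 0.1814, 0.1071]
wrist_force: [0.3, -5.5, 2.4]
tcp_pos: [0.5606, 0.1833, 0.1071]
wrist_force: [-0.1, -4.6, 2.1]
now H tip [ 17.7 -81.3  37.1] t 13.85 F [-0.1 -4.6  2.1] j6 -136.0
18,-86,38 shift [-0.3 -4.7 -0.9] turn [-0.001 -0.001 -0.001]
```

```bash
for k in 1; do python3 -m pendant '[[[0,1,0],[0,0,0]],[[0,2,0],[0,0,0]],[[0,2,0],[0,0,0]]]' 0|grep -E "tcp|wrist"; python3 -m pendant '[[[0,1,0],[0,0,0]],[[0,2,0],[0,0,0]],[[0,2,0],[0,0,0]]]' 0|grep -E "tcp|wrist"; done; python3 go.py "18,-86,38"; python3 - <<'E'
from h import *
from station import r
c=r.capture("scene");pickle.dump(c,open("s7.pkl","wb"));cv2.imwrite("pics/s7.png",cv2.resize(c["frame"][130:230,180:330,::-1],None,fx=5,fy=5,interpolation=2))
q=proj(c,fromH([[2,105,40],[2,-45,40],[2,105,32],[2,-45,32.5]]));print((q-[180,130])*5)
E
```

```text
tcp_pos: [0.5607, 0.1839, 0.1072]
wrist_force: [1.6, -9.6, 3.9]
tcp_pos: [0.5608, 0.1842, 0.1072]
wrist_force: [0.9, -15.0, 5.5]
now H tip [ 17.7 -80.4  37.2] t 14.5 F [  0.9 -15.    5.5] j6 -136.0
18,-86,38 shift [-0.3 -5.6 -0.8] turn [-0.007 -0.003 -0.002]
[[175.81272089 296.92221975]
 [412.5571818  167.14900781]
 [177.46459013 309.04778646]
 [412.7040109  178.37114154]]
```

View pics/s7.png

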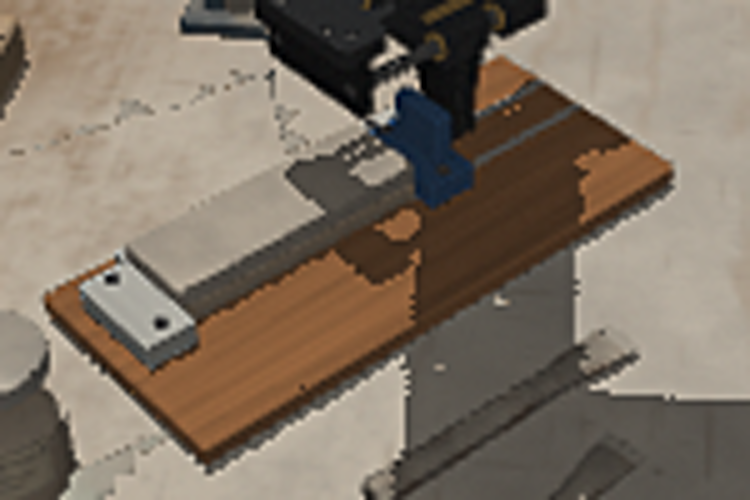

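The stone is end to end between the stop near (190,290) and the jaw near (415,170), and the force jumped to 15 N, so it is clamped. I'll retreat and check the front edge numerically, without viewing more pictures.

```bash
python3 -m pendant '[[[0,0,0],[0,0,0]],[[0,-8,0],[0,0,0]],[[0,-30,0],[0,0,0]],[[0,-45,-30],[0,0,0]],[[0,-60,-75],[0,0,0]],[[0,-100,-110],[0,0,0]],[[20,-150,-130],[0,0,0]],[[40,-200,-130],[0,0,0]],[[40,-240,-130],[0,0,0]],[[40,-240,-130],[0,0,0]]]' 0|grep -E "time|wrist"; python3 go.py; python3 - <<'E'
from h import *
from station import r
c=r.capture("scene");pickle.dump(c,open("s8.pkl","wb"))
g=cv2.GaussianBlur(cv2.cvtColor(c["frame"],cv2.COLOR_RGB2GRAY),(3,3),0).astype(float)
# scan across the front top edge (holder x, at z=40) and back top edge, per y station
xs=np.arange(-12,16,.5)
E=[]
for y in range(-35,100,9):
    uv=proj(c,fromH(np.c_[xs,np.full_like(xs,y),np.full_like(xs,40.)])).astype(np.float32)
    v=cv2.remap(g.astype(np.float32),uv[:,:1],uv[:,1:],1)[:,0];d=np.gradient(v);i=np.argmax(d);E.append((y,xs[i],d[i]))
E=np.array(E);print(E.round(1).tolist());k=np.polyfit(E[:,0],E[:,1],1);print("slope rad",k[0],"x at 30",np.polyval(k,30))
# same for the stop end & jaw end along y at x=20
E
cp s8.pkl /tmp/
```

```text
time_s: 15.55
wrist_force: [-0.8, 0.3, -0.0]
now H tip [ -24.6 -320.7  167.5] t 15.55 F [-0.8  0.3 -0. ] j6 -117.0
[[-35.0, 7.0, 5.8], [-26.0, 5.0, 5.4], [-17.0, 6.5, 5.5], [-8.0, 5.0, 5.2], [1.0, 6.0, 6.1], [10.0, 5.0, 5.5], [19.0, 6.0, 6.5], [28.0, 6.5, 5.9], [37.0, 5.0, 6.6], [46.0, 5.5, 6.1], [55.0, 5.0, 6.2], [64.0, 5.5, 5.9], [73.0, 4.5, 6.0], [82.0, 5.0, 6.7], [91.0, 5.5, 6.2]]
slope rad -0.008531746031746012 x at 30 5.516269841269842
```

```bash
python3 -c "
from station import r;print(r.finish_job())"
```

```text
the job is handed in; nothing more can be done
None
```

The job is handed in, with no verdict returned: the stone lies grey face up against the rail, square to within about 0.01 rad, and clamped between jaw and end stop (push force rose to 15 N; jaw travel not measured directly); I viewed 11 pictures, one over the limit of 10.

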